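# Tension a scroll saw blade to the full stop and set the hold-down

## Task

The scroll saw's blade is threaded through the pierced wooden blank and clamped, but it is still slack. With light fingertip pushes, push the red-knobbed tension lever on top of the saw's arm backwards, past its half-tension click, to the full-tension stop, and press down the black cap of the hold-down rod at the arm's nose until the forked foot rests on the blank. Only push: do not grip or lift anything, and leave the blank and the loose things around the saw where they are.

Things in the scene. Friction and masses are not known exactly. Their poses are not given: they have to be found in the camera images.
- saw: bench scroll saw, fixed to the bench (620 mm long, 250 mm wide, yellow arm over a dark table). Origin on the bench under the blade; its +x axis points from the blade to the saw's rear along the arm, z up. Table top 165 mm above the bench. The arm runs at y = 0, 36 mm wide, top at z = 272 mm. The blade (x = 0) and the steel rod guide of the hold-down (x = -61 to -31 mm, top at z = 275 mm) are at the nose.
- lever_knob (a point): centre of the red 26 mm ball on the end of the tension lever, 75 mm from the pivot. The lever is a flat steel bar, 12 mm wide and 8 mm thick, free on all sides above the steel cheeks (cheek tops at z = 286 mm).
- lever_pivot (a point): pivot of the tension lever inside the arm, 130 mm behind the blade, 255 mm above the bench; the lever swings in the saw's x-z plane about it.
- tension_lever (a joint): angle of the tension lever, rad: 0 = slack, leaning 17 deg forward from upright (towards the blade, the saw's -x); 0.55 = half tension, leaning 14 deg back, where a spring detent holds it; 1.10 = full-tension stop, leaning 46 deg back. Starts at 0 to 0.06. It springs into the nearest of the three, parting at about 0.28 and 0.90 rad; pushing past a detent takes about 4 to 8 N at the knob, and it stays where it has clicked.
- cap_top (a point): centre of the top of the black push cap (28 mm across, 12 mm high) on the hold-down rod, 46 mm in front of the blade (saw's -x), 115 mm above the underside of the foot. It starts 320 to 338 mm above the bench and comes to 298 mm when the foot is on the blank.
- foot (a point): underside of the hold-down's forked steel foot, at the blade; 5 mm thick fork. It moves straight up and down with the cap.
- hold_down (a joint): how far the hold-down has been pushed down, m: 0 = fully up, about 0.040 = foot on the blank. Starts at 0 to 0.018. It slides with about 2 N of friction and stays where it is left.
- blank: loose pierced pine blank with a paper pattern, 170 x 120 x 18 mm, 0.2 kg, lying on the saw table; origin on its underside at the 8 mm hole through which the blade passes, z up.
- blank_end (a point): middle of the blank's short side, the one with the aeroplane's nose.
- plane_cutout: loose aeroplane cut-out of wood on the saw table, 75 x 85 x 12 mm; bystander. Origin at the centre of its underside.
- blade_jar: loose jar for spare blades on the bench in front of the saw, 60 mm across, 85 mm high, yellow cap; bystander. Origin at the centre of its underside.
- dust_brush: loose dust brush lying on the bench in front of the saw, about 200 x 42 x 20 mm; bystander. Origin near its middle, on its underside.
- screwdriver: loose screwdriver lying on the bench beside the saw, red handle, about 200 mm long and 26 mm thick; bystander. Origin near its middle, on its underside.
Things that resemble listed ones, but are neither listed nor needed, are in the scene too. What is shaped like the blank but blue or yellow is not meant.

How it is judged:
At the end, for the whole second after the job is handed in: The tension lever is at its second stop (joint above 1.03 rad of 1.10) and still, the underside of the hold-down foot is within 2.5 mm of the blank's top face, and the blank lies flat, within 12 mm of where it was (value of joint tension_lever above 1.03 rad and velocity of joint tension_lever below 0.05 rad/s and z of foot in the frame of blank between 0.015 and 0.0205 m and distance of blank from where it was at the start of the episode below 0.012 m and angle between blank's own z axis and vertical below 0.03 rad and linear speed of blank below 0.01 m/s); the robot touches nothing.
It fails at once if the blank is lifted, pushed or turned: its hole moves over 12 mm or its end over 25 mm (distance of blank from where it was at the start of the episode above 0.012 m or distance of blank_end from where it was at the start of the episode above 0.025 m).
It fails at once if a loose bystander is lifted or moved by more than 25 mm (distance of any of plane_cutout, blade_jar, dust_brush, screwdriver from where it was at the start of the episode above 0.025 m).
It fails at once if the lever is gripped or forced: over 35 N between the fingers and the lever (contact force between the fingers and tension_lever above 35 N).
It fails at once if the hold-down is gripped or forced: over 35 N between the fingers and the hold-down (contact force between the fingers and hold_down above 35 N).
It also fails if it takes over 43 s, if anything falls off the work surface, if the arm or the gripper's body presses on something with over 40 N, if the wrist force passes 120 N, or if a joint passes its speed limit or range.

## Robot

A 7-joint arm with a two-finger parallel gripper is mounted at the origin on the work surface. World frame = base frame: x ahead of the robot, y to its left, z up, the work surface at z = 0. Lengths are in m, angles in rad, forces in N, time in s.
With the tool pointing down it reaches from about 0.425 to 0.925 m from the base axis. Payload 6.8 kg.
Tool frame: the origin (TCP) lies midway between the tips of the shut fingers; the grasp point (between the pads) lies 19 mm behind it (r.tcp_to_grasp is the distance from the TCP to the grasp point, in m); z points along the fingers, y is the line along which they close (so a half turn about z gives the same grasp; the last joint's range is limited). The gripper opens to 85 mm and grips with 20 to 120 N. Pads are 22 mm wide; open, the fingers measure 114 mm over their backs; the gripper's body (76 mm by 85 mm) begins 54 mm behind the grasp point. The pads swing forward as they close: fully open they stand 13 mm farther back than shut.
Start: joints at [1.215, 0.477, 0.022, 1.555, -0.011, 1.109, -0.083], TCP at [0.166, -0.654, 0.231] pointing down, gripper open.
Joint ranges: [-2.96, 2.96], [-0.34, 2.1], [-1.41, 1.46], [0.24, 2.44], [-1.37, 4.51], [0.17, 1.92], [-2.96, 2.96]. Speed limits (rad/s): [2.39, 2.39, 3.14, 3.14, 3.14, 3.14, 3.14].

## Interface

Orientations are given as a unit quaternion [x, y, z, w].
In Python, from station import r gives the robot as it stands. The module is installed in compiled form; this text tells all that it offers.
- The arm moves only by the shell command python3 -m pendant 'ROWS'. ROWS is JSON, a list of rows, each a list of 5 numbers: the opening in per cent of the stroke, from 0 (shut) to 100 (fully open), then the shift along the world's x, y, z in mm, then the turn about the world's z in degrees. A call has 1 to 12 rows; each row shifts and turns the commanded pose from where the row before left it; what a row does not reach is not made up. A row lasts 1/8 s, in which the tool goes at most 62.5 mm and 10.7 degrees, less where a joint would pass 70% of its speed; a pose out of reach is approached as far as the arm can. A call is refused whole if a number of a shift passes 62.5 or a number of a turn 10.7, either way. A call with a gripper value outside its range is refused whole. The fingers move at their own pace and stop on an object; the grip force is fixed at half the most. Time passes only in rows, so rows that do not move let the fingers close. It gives the time, the measured TCP pose, the force, the opening and the grip force at its end, in the units of the state.
- r.sense(): the state, without advancing time (a new reading comes with each control period).
- r.grab_frame(name): name is "scene" or "side" or "wrist"; returns a dict with "color" (400x640x3 uint8, red, green, blue), "depth" (400x640 float32, m along the optical axis (not along the pixel's ray), 0 where there is no reading), "fx", "fy", "cx", "cy" (pixels), "R" (3x3) and "t" (3): a world point X has camera coordinates R X + t; the wrist camera has in their place "hand_eye" (4x4, takes a point from camera to tool coordinates, whose origin is the TCP and whose axes are the flange's). Camera axes: x right, y down, z forward; pixel columns grow to the right and rows downward; lengths in m; the calibration is good to about 2 mm. A picture is of the moment at which its call begins: read the wrist's pose just before it.
- r.sign_off(): hands the job in; it is judged then, once.
The state is a dict: "time": time; "joint_positions": joint angles; "qvel": joint speeds; "tau": joint torques, N m; "tool_pos": TCP position; "tool_rot": TCP orientation; "contact_force": force on the tool from outside, world axes, zero at the start; "ft_torque": the same for the moment, N m; "finger_gap": opening from 0.0 (shut) to 1.0 (fully open); "grip_force": force on a finger pad.
Only numpy, scipy, OpenCV 4.12 (cv2) and the standard library are available. Lean on these libraries where they do the work, as an engineer would, in place of code of your own. Each camera call takes 0.05 s, during which the arm holds its last target. There are 200 camera calls.

## Working session

There is one attempt and no reset: what is moved stays moved. The work goes in short steps, Python scripts to look and compute and a shell command to move; the robot and the scene stay as the last step left them, time stands still between calls to the robot, and variables do not carry over. Pictures are saved under pics/ and viewed, at most 10 in all, crops included, and the job is handed in when it is done.

```bash
mkdir -p pics
cat > h.py <<'E'
from station import r
import numpy as np, cv2
def grab(n):
    f=r.grab_frame(n); np.savez(f'{n}.npz',**f); return f
def save(f,fn,box=None,s=1):
    im=f['color'][:,:,::-1]
    if box: im=im[box[1]:box[3],box[0]:box[2]]
    cv2.imwrite('pics/'+fn,cv2.resize(im,None,fx=s,fy=s,interpolation=cv2.INTER_CUBIC))
def pts(f):
    d=f['depth'];v,u=np.mgrid[:400,:640]
    P=np.dstack([(u-f['cx'])*d/f['fx'],(v-f['cy'])*d/f['fy'],d])
    return (P-f['t'])@f['R']
E
python3 - <<'E'
from h import *
for n in('scene','side'): save(grab(n),n+'1.png')
s=r.sense();print(s['time'],s['tool_pos'],s['tool_rot'],s['finger_gap'])
E
```

```text
0.1 [ 0.16545845 -0.65387025  0.23043696] [ 9.92331175e-01  1.23604952e-01 -1.49385881e-04 -7.95869259e-04] 1.0020200229691745
```

View pics/scene1.png

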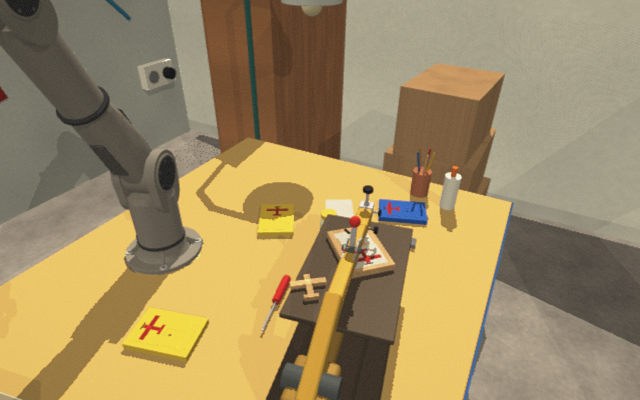

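View pics/side1.png

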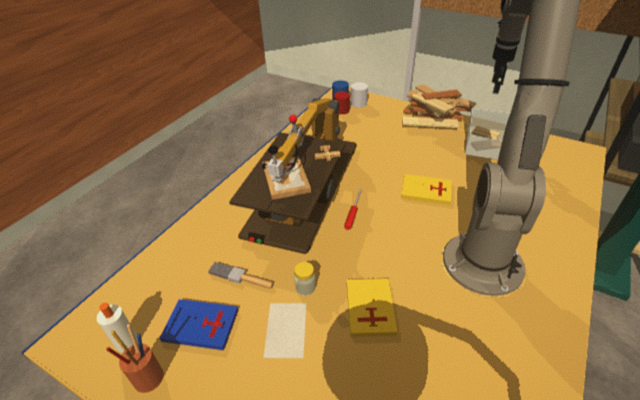

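The scene view shows the saw with its rear towards the camera. The red ball is at (355,222) and the black cap at (368,189); the side view has the ball at (293,119) and the cap near (280,158). The other red things don't fit: the red jar at side (342,102), the screwdriver handle at scene (280,290) and the dispenser tip at scene (455,172). Only the ball sits on a lever on the arm. The wooden blank with the blade through it is at scene (360,250), and the blue and yellow ones are decoys. Next I'll measure and confirm in a crop.

Run:
```python
from h import *
a=dict(np.load('scene.npz'));b=dict(np.load('side.npz'))
A=cv2.resize(a['color'][170:290,300:440],(560,480),interpolation=2)
B=cv2.resize(b['color'][90:210,225:365],(560,480),interpolation=2)
cv2.imwrite('pics/crop1.png',cv2.resize(np.hstack([A,B]),(800,343))[:,:,::-1])
for n,f,box in(('scene',a,(300,170,440,290)),('side',b,(225,90,335,210))):
    P=pts(f);hsv=cv2.cvtColor(f['color'],cv2.COLOR_RGB2HSV).astype(int);H,S,V=hsv[...,0],hsv[...,1],hsv[...,2]
    m=np.zeros(H.shape,bool);m[box[1]:box[3],box[0]:box[2]]=1;m&=f['depth']>0
    z=P[...,2]
    red=m&((H<6)|(H>174))&(S>150)&(z>.28)
    print(n,'red',red.sum(),P[red].mean(0),P[red].min(0),P[red].max(0))
    blk=m&(V<70)&(z>.285)&~red
    print('blk',blk.sum(),P[blk].mean(0),P[blk].min(0),P[blk].max(0), np.argwhere(blk).mean(0))
    cen=np.array([*P[red].mean(0)[:2]])
    m2=f['depth']>0
    yel=m2&(H>15)&(H<32)&(S>150)&(z>.25)&(z<.29)
    Y=P[yel];print('yellow',len(Y),Y.mean(0));
    if len(Y)>20:
        vx,vy,x0,y0=cv2.fitLine(Y[:,:2].astype(np.float32),cv2.DIST_HUBER,0,.01,.01).ravel();print(vx,vy,x0,y0,Y.min(0),Y.max(0))
```

```text
scene red 84 [0.64558723 0.00367154 0.33206578] [ 0.63192974 -0.00241566  0.32092391] [0.6556276  0.0133306  0.34067383]
blk 56 [0.61397592 0.15822759 0.32116253] [0.60155771 0.15026023 0.31308913] [0.62440841 0.17228383 0.32490012] [189.42857143 367.60714286]
yellow 1980 [ 0.67303979 -0.12063169  0.26791673]
0.1809133 -0.98349905 0.65601295 -0.021097621 [-0.32021759 -0.26145719  0.25005653] [0.71197775 1.19024592 0.2870608 ]
side red 51 [0.63871291 0.0181988  0.33362147] [0.62934317 0.00518665 0.32273887] [0.65069358 0.0264843  0.34145147]
blk 65 [0.60813198 0.17059611 0.32224764] [0.59635454 0.15627904 0.30703459] [0.62032662 0.18101154 0.32710492] [149.73846154 272.52307692]
yellow 789 [ 0.56615561 -0.16517174  0.26824993]
0.42279088 0.9062273 0.5513468 -0.17924048 [-0.30180935 -1.74695011  0.25002006] [0.70108109 0.14399629 0.28915668]
```

View pics/crop1.png

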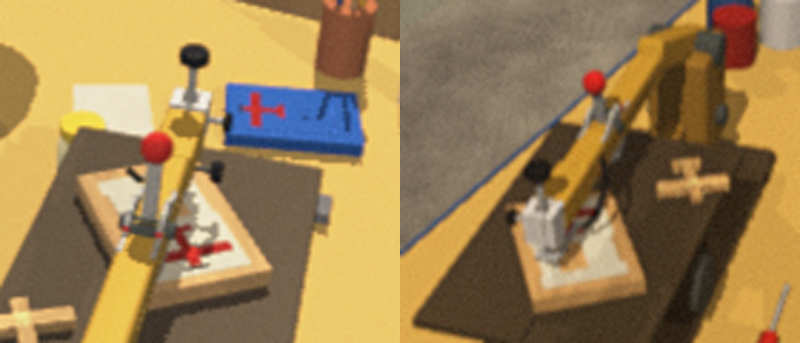

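The crop confirms both targets: the red ball on the steel lever between the cheeks, and the black cap on the rod at the nose. In the saw frame, u ≈ (0.195,-0.981) and the origin is ≈ (0.6205,0.1175). The tool's closing axis is already nearly along the saw arm. I'll approach high, above the gap between cap and knob.

```bash
python3 -m pendant '[[0,0,0,50,0],[0,0,0,50,0],[0,15,30,50,-3],[0,29,45,30,0],[0,29,45,20,0],[0,29,45,0,0],[0,29,45,0,0],[0,29,45,0,0],[0,29,45,0,0],[0,29,45,0,0],[0,29,45,0,0],[0,29,45,0,0]]'; python3 -m pendant '[[0,29,45,0,0],[0,29,45,0,0],[0,29,45,0,0],[0,29,45,0,0],[0,29,45,0,0],[0,29,45,0,0],[0,0,0,0,0],[0,0,0,0,0]]'
```

```text
time: 1.6
tool_pos: [0.442, -0.2178, 0.431]
tool_rot: [0.995, 0.098, -0.0, -0.0]
contact_force: [0.4, -0.7, 0.3]
finger_gap: 0.0
grip_force: 0.0
time: 2.6
tool_pos: [0.6154, 0.0501, 0.4307]
tool_rot: [0.995, 0.097, -0.001, 0.0]
contact_force: [0.4, -0.7, -0.4]
finger_gap: 0.005
grip_force: 0.0
```

```bash
python3 -m pendant '[[0,16,13,0,0],[0,0,0,-35,0],[0,0,0,-35,0],[0,0,0,0,0],[0,0,0,0,0]]'
python3 - <<'E'
from h import *
a=grab('scene');b=grab('side')
A=cv2.resize(a['color'][150:270,300:440],(560,480),interpolation=2)
B=cv2.resize(b['color'][80:200,225:365],(560,480),interpolation=2)
cv2.imwrite('pics/crop2.png',cv2.resize(np.hstack([A,B]),(800,343))[:,:,::-1])
E
```

```text
time: 3.22
tool_pos: [0.632, 0.0626, 0.3631]
tool_rot: [0.995, 0.097, 0.001, 0.0]
contact_force: [0.2, 0.3, 0.7]
finger_gap: 0.002
grip_force: 0.0
```

View pics/crop2.png

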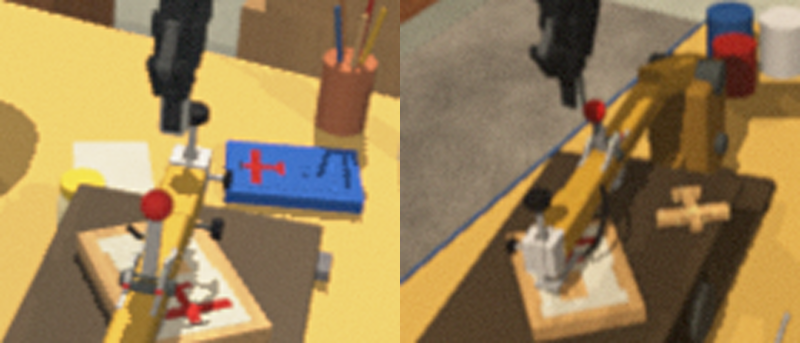

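The crop shows the closed fingertips hanging in the gap between cap and ball, in line with the lever. Now I'll go down to z = 0.300 and push.

```bash
python3 -m pendant '[[0,0,0,-32,0],[0,0,0,-31,0],[0,2,-10,0,0],[0,2,-8,0,0],[0,1,-5,0,0],[0,1,-5,0,0],[0,1,-5,0,0],[0,0,0,0,0]]'
```

```text
time: 4.32
tool_pos: [0.6391, 0.0327, 0.2999]
tool_rot: [0.995, 0.098, 0.001, -0.001]
contact_force: [-0.4, 3.2, 2.1]
finger_gap: 0.0
grip_force: 1.8
```

```bash
python3 -m pendant '[[0,1,-4,0,0],[0,1,-4,0,0],[0,1,-4,0,0],[0,1,-4,0,0],[0,0,-4,0,0],[0,1,-4,0,0]]';python3 -m pendant '[[0,1,-4,0,0],[0,1,-4,0,0],[0,1,-4,0,0],[0,1,-4,0,0]]';python3 -m pendant '[[0,0,-4,0,0],[0,1,-4,0,0],[0,0,0,0,0]]'
```

```text
time: 5.08
tool_pos: [0.6433, 0.0057, 0.2979]
tool_rot: [0.995, 0.097, -0.0, 0.0]
contact_force: [0.0, -0.2, -0.3]
finger_gap: -0.001
grip_force: 0.0
time: 5.58
tool_pos: [0.6463, -0.007, 0.2971]
tool_rot: [0.995, 0.099, -0.002, -0.002]
contact_force: [-3.2, 4.6, -3.2]
finger_gap: -0.003
grip_force: 2.9
time: 5.95
tool_pos: [0.6483, -0.0173, 0.2977]
tool_rot: [0.995, 0.098, -0.001, -0.0]
contact_force: [-0.9, 2.1, -1.4]
finger_gap: 0.0
grip_force: 1.0
```

```bash
python3 -m pendant '[[0,1,-4,0,0],[0,0,-3,0,0],[0,0,0,0,0]]';python3 -m pendant '[[0,1,-3,0,0],[0,0,-2,0,0],[0,0,0,0,0]]';python3 - <<'E'
from h import *
b=grab('side');a=grab('scene')
A=cv2.resize(a['color'][150:270,300:440],(560,480),interpolation=2)
B=cv2.resize(b['color'][80:200,225:365],(560,480),interpolation=2)
cv2.imwrite('pics/crop3.png',cv2.resize(np.hstack([A,B]),(800,343))[:,:,::-1])
E
```

```text
time: 6.32
tool_pos: [0.65, -0.0261, 0.2987]
tool_rot: [0.995, 0.097, 0.0, 0.001]
contact_force: [0.2, 0.3, -0.2]
finger_gap: 0.001
grip_force: 0.0
time: 6.7
tool_pos: [0.6506, -0.03, 0.2984]
tool_rot: [0.995, 0.097, 0.0, 0.0]
contact_force: [0.1, -0.2, -0.0]
finger_gap: 0.002
grip_force: 0.0
```

View pics/crop3.png

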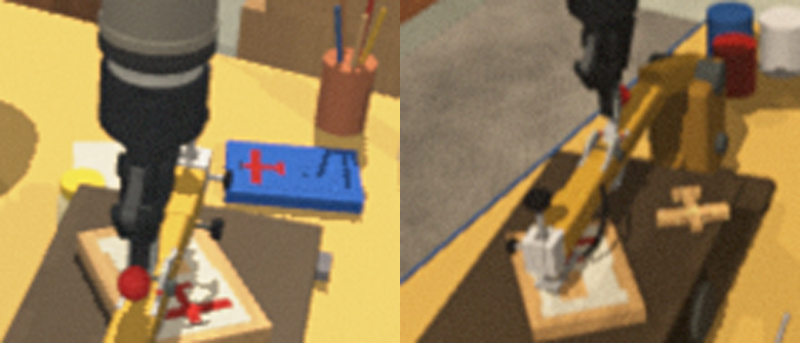

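The ball now sits well behind the fingertips and the force has gone, so the lever seems to have clicked over. I'll check its position, then back off and rise.

```bash
python3 -m pendant '[[0,-2,12,0,0],[0,-4,18,10,0],[0,0,0,60,0],[0,-5,40,40,0],[0,-10,45,0,0],[0,-10,45,0,0],[0,0,0,0,0],[0,0,0,0,0]]'
python3 - <<'E'
from h import *
u=np.array([.195,-.981]);n=np.array([.981,.195]);O=np.array([.6205,.1175])
for nm,box in(('scene',(300,170,440,290)),('side',(225,90,335,210))):
    f=grab(nm);P=pts(f);hsv=cv2.cvtColor(f['color'],cv2.COLOR_RGB2HSV).astype(int);H,S,V=hsv[...,0],hsv[...,1],hsv[...,2]
    m=np.zeros(H.shape,bool);m[box[1]:box[3],box[0]:box[2]]=1;m&=f['depth']>0
    red=m&((H<6)|(H>174))&(S>150)&(P[...,2]>.28)
    Q=P[red];c=np.median(Q,0);print(nm,red.sum(),c,'sawx',(c[:2]-O)@u,'y',(c[:2]-O)@n,Q[:,2].max())
E
```

```text
time: 7.8
tool_pos: [0.6192, 0.1315, 0.4089]
tool_rot: [0.995, 0.098, 0.0, 0.0]
contact_force: [0.4, -0.6, 0.3]
finger_gap: 0.001
grip_force: 0.0
scene 97 [ 0.66117639 -0.06715643  0.31323512] sawx 0.189079855188596 y 0.003895533854052695 0.32001614473439755
side 36 [ 0.65223563 -0.05180616  0.3144934 ] sawx 0.17227778635368432 y -0.0018820503839633226 0.3211679340633421
```

Both cameras put the lever knob at saw x ≈ 0.18, z ≈ 0.307, which is the full-tension stop. Next is the cap.

```bash
python3 -m pendant '[[0,-8,32,0,0],[0,0,0,-35,0],[0,0,0,-30,0],[0,0,0,-10,0],[0,0,0,-5,0],[0,0,0,-5,0],[0,0,0,-5,0],[0,0,0,-5,0],[0,0,0,-5,0],[0,0,0,-5,0],[0,0,0,0,0]]'
```

```text
time: 9.28
tool_pos: [0.611, 0.1626, 0.3025]
tool_rot: [0.995, 0.098, -0.001, 0.0]
contact_force: [1.2, 0.4, 0.0]
finger_gap: 0.002
grip_force: 0.0
```

```bash
python3 -m pendant '[[0,0,0,-3,0],[0,0,0,0,0]]'; python3 -m pendant '[[0,0,0,-1,0],[0,0,0,0,0]]'
```

```text
time: 9.52
tool_pos: [0.6113, 0.1626, 0.3]
tool_rot: [0.995, 0.098, -0.0, 0.0]
contact_force: [-0.1, 0.9, 0.8]
finger_gap: 0.0
grip_force: 0.0
time: 9.78
tool_pos: [0.6115, 0.1626, 0.2992]
tool_rot: [0.995, 0.098, -0.0, -0.0]
contact_force: [-0.3, 0.6, 0.4]
finger_gap: 0.001
grip_force: 0.1
```

```bash
for i in 1; do python3 -m pendant '[[0,0,0,-1,0],[0,0,0,0,0]]'; done; python3 -m pendant '[[0,0,0,-1,0],[0,0,0,0,0]]' | grep -E 'pos|contact'
python3 - <<'E'
from h import *
a=grab('scene');b=grab('side')
A=cv2.resize(a['color'][150:270,300:440],(560,480),interpolation=2)
B=cv2.resize(b['color'][80:200,225:365],(560,480),interpolation=2)
cv2.imwrite('pics/crop4.png',cv2.resize(np.hstack([A,B]),(800,343))[:,:,::-1])
E
```

```text
time: 10.02
tool_pos: [0.6115, 0.1626, 0.2983]
tool_rot: [0.995, 0.098, -0.0, -0.0]
contact_force: [-0.5, 0.4, 2.0]
finger_gap: 0.0
grip_force: 0.5
tool_pos: [0.6115, 0.1627, 0.2981]
contact_force: [-3.0, -1.4, 5.8]
```

View pics/crop4.png

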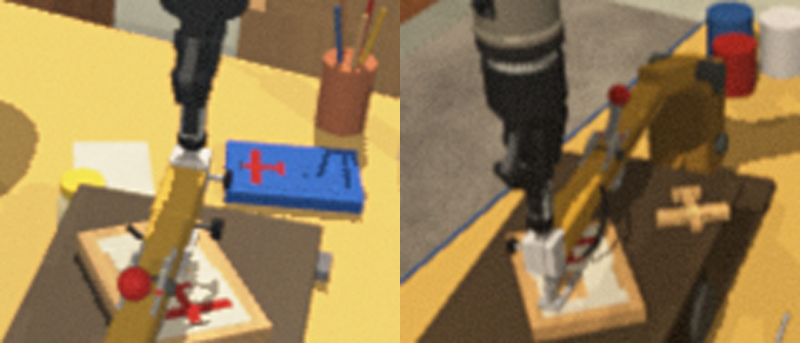

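The cap is down near the guide at z = 0.298. The force is rising with no further travel, so the foot is on the blank, which hasn't moved. I'll lift away and check.

```bash
python3 -m pendant '[[0,0,0,5,0],[0,0,0,30,0],[0,0,0,50,0],[0,0,0,50,0],[0,0,-50,0,0],[0,0,-50,0,0],[0,0,-50,0,0],[0,0,0,0,0],[0,0,0,0,0]]'
python3 - <<'E'
from h import *
for nm,box in(('scene',(350,170,390,215)),('side',(250,125,300,180))):
    f=grab(nm);P=pts(f);V=f['color'].max(2)
    m=np.zeros(V.shape,bool);m[box[1]:box[3],box[0]:box[2]]=1
    k=m&(V<70)&(P[...,2]>.27)&(P[...,2]<.35)&(np.hypot(P[...,0]-.611,P[...,1]-.163)<.025);Q=P[k];print(nm,k.sum(),Q.mean(0),np.percentile(Q[:,2],[50,95]))
a=dict(np.load('scene.npz'));b=dict(np.load('side.npz'))
A=cv2.resize(a['color'][170:290,300:440],(560,480),interpolation=2)
B=cv2.resize(b['color'][90:210,225:365],(560,480),interpolation=2)
cv2.imwrite('pics/crop5.png',cv2.resize(np.hstack([A,B]),(800,343))[:,:,::-1])
E
```

```text
time: 11.5
tool_pos: [0.6115, 0.0131, 0.4323]
tool_rot: [0.995, 0.098, 0.0, -0.0]
contact_force: [-0.1, -0.2, 0.3]
finger_gap: -0.0
grip_force: 0.0
scene 55 [0.61380335 0.15808136 0.29482916] [0.29583683 0.29868304]
side 62 [0.6079985  0.17036962 0.29619721] [0.29702101 0.29971668]
```

View pics/crop5.png

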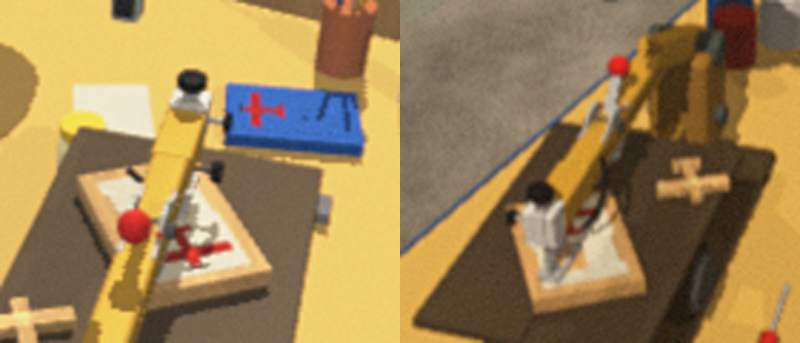

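The lever is fully back, the cap top reads 0.298, and the blank and cut-out haven't moved. The robot is clear of everything.

```bash
python3 -c "
from station import r
print(r.sign_off())"
```

```text
the job is handed in; nothing more can be done
None
```

I pushed the tension lever back to its full-tension stop and pressed the hold-down foot onto the blank, which hasn't visibly moved; the job is handed in (about 12 s used), but sign-off returned no verdict.

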